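# Load the bonding tester and hold its battery cap locked

### The arm

A 7-joint arm with a two-finger parallel gripper is mounted at the origin on the work surface. World frame = base frame: x ahead of the robot, y to its left, z up, the work surface at z = 0. Lengths are in m, angles in degrees, forces in N, time in s.
With the tool pointing down it reaches from about 0.425 to 0.875 m from the base axis. Payload 4.7 kg.
Tool frame: the origin (TCP) lies on the mounting face of the last link; the fingertips stand tcp_to_tips ahead of it and the grasp point (between the pads) lies 164 mm ahead of it (tcp_to_tips is the distance from the TCP to the fingertips, in m); z points along the fingers, y is the line along which they close (so a half turn about z gives the same grasp; the last joint's range is limited). The gripper opens to 87 mm and grips with 3 to 60 N. Pads are 19 mm wide; open, the fingers measure 117 mm over their backs; the gripper's body (75 mm by 190 mm) begins 51 mm behind the grasp point.
Start: joints at [64.807, 18.392, -4.016, 83.108, 1.295, 78.541, -3.26], TCP at [0.285, -0.584, 0.405] pointing down, gripper open.
Joint ranges: [-163.93, 163.93], [-17.29, 119.83], [-79.2, 71.16], [3.27, 140.29], [-89.18, 269.18], [5.43, 117.66], [-154.24, 154.24]. Speed limits (degrees/s): [147.25, 147.25, 180, 180, 180, 180, 180].

### API

Orientations are given as [roll, pitch, yaw] about the fixed x, y, z axes, in that order (R = Rz(yaw) Ry(pitch) Rx(roll)).
In Python, from cell import get_obs, read_camera, sign_off, tcp_to_tips gives the robot as it stands.
- The arm moves only by the tool drive_tool, never from a script. Its argument "rows" is one flat list of numbers, 7 for each row, row after row: the shift along the tool's x, y, z in m, then the turn, a rotation vector about the tool's x, y, z in rad, then the gripper command: -1 is shut, 1 is fully open, values between are in proportion. In form: [tx, ty, tz, rx, ry, rz, fingers, tx, ty, tz, rx, ry, rz, fingers, ...]. A call has 1 to 5 rows; each row shifts and turns the commanded pose from where the row before left it, along the tool's axes as they then stand; what a row does not reach is not made up. A row lasts 1/8 s, in which the tool goes at most 62.5 mm and 10.7 degrees, less where a joint would pass 70% of its speed; a pose out of reach is approached as far as the arm can. A call is refused whole if a number of a shift passes 0.0625 or a number of a turn 0.188, either way. A call with a gripper value outside its range is refused whole. The fingers move at their own pace and stop on an object; "grip_force" is the grip in N (left out, the last holds). Time passes only in rows, so rows that do not move let the fingers close. It gives the time, the measured TCP pose, the force, the opening and the grip force at its end, in the units of the state.
- get_obs(): the state, without advancing time (a new reading comes with each control period).
- read_camera(name): name is "side" or "top"; returns a dict with "color" (420x560x3 uint8, blue, green, red), "fov_y" (degrees; the focal length in pixels is half the picture's height over the tangent of half this angle, whatever the lens; pixels are square), "cx", "cy" (the principal point, pixels), "cam_to_world" (4x4, takes a point from camera to world coordinates). Camera axes: x right, y up, looking along -z (the intrinsics and any distortion apply to the point x, -y, -z); pixel columns grow to the right and rows downward; lengths in m; the calibration is good to about 2 mm. A picture is of the moment at which its call begins. There is no depth.
- sign_off(): hands the job in; it is judged then, once.
The state is a dict: "time_s": time; "qpos": joint angles; "joint_velocities": joint speeds; "effort": joint torques, N m; "tool_pos": TCP position; "tool_rot": TCP orientation; "force": force on the tool from outside, world axes, zero at the start; "wrist_torque": the same for the moment, N m; "grip_width": finger opening in m; "grasp_force": force on a finger pad.
Only numpy, scipy, OpenCV 4.12 (cv2) and the standard library are available. Lean on these libraries where they do the work, as an engineer would, in place of code of your own. Each camera call takes 0.05 s, during which the arm holds its last target. There are 200 camera calls.

### The job

Put the loose dry cell, button end up as it stands, into the battery well of the blue bonding tester. Then fit the grey bayonet cap over it: set its two lugs in the two notches of the well, push it down against the spring, twist it a quarter turn clockwise (seen from above) to its stop, and finish while still gripping the cap there, locked home, for the contact check; do not let go of it. Leave the airspeed indicator, the brass union and the steel dish where they lie.

Things in the scene. Friction and masses are not known exactly. Their poses are not given: they have to be found in the camera images.
- cell_center (a point): centre (half-way up) of the dry cell, a D-size cylinder 33 mm in diameter and 61 mm tall, 0.14 kg, black with a copper band at the top, standing loose on the bench with its small button end up; its z axis is the cell's axis
- cap_center (a point): centre (half-way up) of the loose bayonet cap, 45 mm tall, 0.06 kg, standing on its barrel on the bench; z is its axis, up. Upper part: a flange 52 mm in diameter, 4 mm thick, its underside 14 mm above the cap's foot; on the flange an upright grey grip bar 12 mm thick (along x), 46 mm long (along y, white marks at its ends) and 27 mm tall
- cap_foot (a point): centre of the cap's underside, 22.5 mm below cap_center, same axes. Lower part of the cap: a black barrel 36 mm in diameter, 14 mm long, with a tapered foot, and two brass lugs on its +y and -y sides (under the two ends of the grip bar), each 6 mm wide, 4 mm tall, reaching 23 mm from the axis, undersides 3 mm above the foot
- tester: the bonding tester, a blue steel box with an aluminium panel on top, 150 mm along its x, 200 mm along its y, 100 mm tall; it cannot shift. Origin at the centre of its underside. The panel carries the battery well on its +y half; the meter, terminals and switch on the rest of it stand no more than 16 mm above the panel
- well_mouth (a point): centre of the battery well's mouth, level with the top face of its grey bezel ring (62 mm across), 104 mm above the bench; axes as the tester's, z up. The mouth is 38.5 mm in diameter with two lug notches, 10 mm wide, reaching 24.6 mm from the axis, on its +y and -y sides (black marks). Below: a ledge 6 mm thick, then a tube 37.4 mm in diameter with a spring contact at its foot
- well_notch (a point): middle of the +y notch, 22 mm from the axis, level with the bezel face. A cell let go in the tube comes to stand with its top 3 mm below this face. With the lugs over the notches the cap then goes down some 11 mm against the spring (3 N rising to 9 N) until its flange meets the bezel (cap_center 8.5 mm above the face); only in the last 1 mm are the lugs clear below the ledge
- well_locked (a point): where cap_center rests when the cap is locked and not pressed: on the well's axis, 11.5 mm above the bezel face. Turned clockwise seen from above while pressed down, the cap meets a stop after 90 degrees, its grip bar then along the tester's x; from about 80 degrees on the lugs are under pockets 2 mm high, into which the spring lifts them when the push is eased
- spring_contact (a joint): travel of the spring contact in the well, m: 0 with no cap on, grows as it is pressed down; about 0.008 with the cell in and the cap locked, 0.011 with the cap pressed to the bezel
- airspeed: black airspeed indicator lying face up, 83 mm square, 63 mm tall, a bystander; origin at the centre of its underside
- brass_union: brass union fitting lying on the bench, 52 mm long, 19 mm across, a bystander; origin at the centre of its underside
- dish: shallow round steel dish, 74 mm in diameter, 16 mm tall, a bystander; origin at the centre of its underside
Not all that is in view belongs to the job. There is more than one size of the part that bears cell_center; the job needs the smaller.

How it is judged (in metres and radians):
On the way, in this order (a step that is already met when the one before it is completed fails the run):
1. the cell is let go in the battery well, upright, resting on the spring contact with its top just below the bezel (horizontal distance between cell_center and well_mouth below 0.006 m and z of cell_center in the frame of well_mouth below -0.03 m and angle between cell_center's own z axis and vertical below 0.2 rad and contact force between the fingers and cell below 0.1 N), for 0.2 s.
2. the cap is pushed in with its lugs in the notches, not yet turned, the spring pressed at least 7 mm (horizontal distance between cap_center and well_mouth below 0.006 m and z of cap_center in the frame of well_mouth below 0.0125 m and angle between the y axis of cap_center and the y axis of well_mouth, either way round below 0.35 rad and value of joint spring_contact above 0.007 m), for 0.05 s.
At the end, for the whole second after the job is handed in: the cell is in the well, the cap is on it within 2 mm of its locked height or lower, upright within 7 degrees and turned to within 14 degrees of a full quarter turn, the spring pressed more than 6 mm, and the fingers still grip the cap (more than 2 N) (horizontal distance between cell_center and well_mouth below 0.006 m and z of cell_center in the frame of well_mouth below -0.036 m and horizontal distance between cap_center and well_mouth below 0.004 m and z of cap_center in the frame of well_mouth below 0.0135 m and angle between cap_center's own z axis and vertical below 0.12 rad and angle between the y axis of cap_center and the x axis of well_mouth, either way round below 0.25 rad and value of joint spring_contact above 0.006 m and contact force between the fingers and cap above 2 N); the arm keeps its last pose, push and grip.
It fails at once if the airspeed indicator, the brass union or the dish is moved by more than 20 mm (distance of any of airspeed, brass_union, dish from where it was at the start of the episode above 0.02 m).
It also fails if it takes over 58 s, if anything falls off the work surface, if the arm or the gripper's body presses on something with over 40 N, if the wrist force passes 120 N, or if a joint passes its speed limit or range.

## Working session

There is one attempt and no reset: what is moved stays moved. The work goes in short steps, Python scripts to look and compute and a tool call to move; the robot and the scene stay as the last step left them, time stands still between calls to the robot, and variables do not carry over. Pictures are saved under pics/ and viewed, at most 10 in all, crops included, and the job is handed in when it is done.

Besides the shell and the picture viewer there is one more tool, called after ">>>" in YAML: its name, and indented under it one key for each argument. drive_tool: Moves the arm, as the interface text tells. Its arguments: {"type":"object","properties":{"rows":{"type":"array","items":{"type":"number"}},"grip_force":{"type":"number"}},"required":["rows"]}

```bash
ls; mkdir -p pics
python3 - <<'E'
from cell import *
import cv2
o=get_obs(); print({k:o[k] for k in ('time_s','tool_pos','tool_rot','force','grip_width')}, tcp_to_tips)
for n in('side','top'):
    r=read_camera(n); cv2.imwrite(f'pics/{n}0.png',r['color']); print(n,{k:v for k,v in r.items() if k!='color'})
E
```

```text
pics
{'time_s': 0.0, 'tool_pos': array([ 0.28481744, -0.58403365,  0.40366608]), 'tool_rot': array([-1.79890304e+02,  6.13871917e-03,  2.60010353e+01]), 'force': array([0.13567687, 0.23824464, 0.45163043]), 'grip_width': 0.08652861682876792} 0.1822
side {'fov_y': 53.01213343065066, 'cx': 277.67961648936006, 'cy': 213.8491441142324, 'cam_to_world': array([[-0.85631044,  0.34669956, -0.38279478,  0.18190134],
       [-0.51615094, -0.60019168,  0.6110304 ,  0.62210214],
       [-0.01790627,  0.7208116 ,  0.69289971,  0.82669912],
       [ 0.        ,  0.        ,  0.        ,  1.        ]])}
top {'fov_y': 43.30060484810985, 'cx': 272.81510946555795, 'cy': 212.9038164871344, 'cam_to_world': array([[ 5.65349003e-02,  9.76618733e-01, -2.07411804e-01,
         3.79176712e-01],
       [-9.98400620e-01,  5.52842535e-02, -1.18259515e-02,
        -1.34293504e-02],
       [-8.28389916e-05,  2.07748652e-01,  9.78182238e-01,
         1.16863452e+00],
       [ 0.00000000e+00,  0.00000000e+00,  0.00000000e+00,
         1.00000000e+00]])}
```

View pics/side0.png

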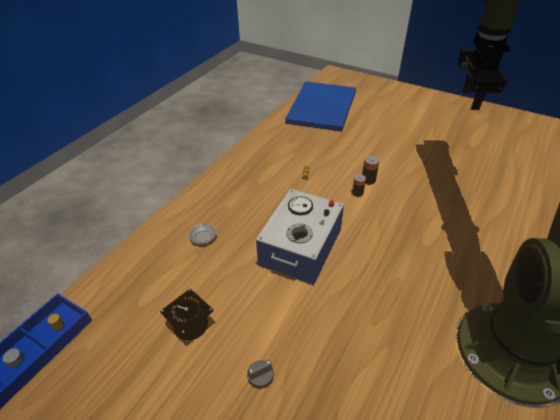

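View pics/top0.png

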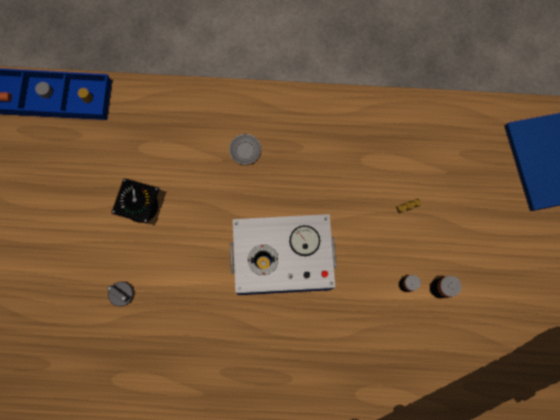

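Top view: the small cell is at about (411,283), the large one at (449,287), the cap at (120,293), and the well at (263,260). Side view: the small cell is at (359,185), the cap at (260,374), and the well at (299,233). I'll view enlarged crops.

```bash
cat > h.py <<'E'
import numpy as np, cv2
from cell import *
def ray(r,u,v):
    h=r['color'].shape[0]; f=h/2/np.tan(np.radians(r['fov_y']/2)); M=r['cam_to_world']
    d=M[:3,:3]@np.array([(u-r['cx'])/f,-(v-r['cy'])/f,-1]); return M[:3,3],d/np.linalg.norm(d)
def proj(r,p):
    h=r['color'].shape[0]; f=h/2/np.tan(np.radians(r['fov_y']/2)); M=r['cam_to_world']
    c=M[:3,:3].T@(np.array(p)-M[:3,3]); return np.array([r['cx']-f*c[0]/c[2], r['cy']+f*c[1]/c[2]])
def tri(a,ua,b,ub):
    A=np.zeros((3,3));y=np.zeros(3);L=[ray(a,*ua),ray(b,*ub)]
    for o,d in L:
        P=np.eye(3)-np.outer(d,d);A+=P;y+=P@o
    p=np.linalg.solve(A,y); return p,[np.linalg.norm((np.eye(3)-np.outer(d,d))@(p-o))*1e3 for o,d in L]
def atz(r,uv,z):
    o,d=ray(r,*uv); return o+d*(z-o[2])/d[2]
def crop(r,u,v,w,h,s):
    # crop centre u,v; size w,h; scale s, ticks each 5 px
    x0,y0=int(u-w/2),int(v-h/2)
    c=cv2.resize(r['color'][y0:y0+h,x0:x0+w],None,fx=s,fy=s,interpolation=cv2.INTER_CUBIC)
    for i in range(x0,x0+w):
        if i%5==0: cv2.line(c,(int((i-x0+.5)*s),0),(int((i-x0+.5)*s),10 if i%10==0 else 5),(0,255,255),1)
        if i%20==0: cv2.putText(c,str(i),(int((i-x0+.5)*s)-10,20),0,.4,(0,255,255),1)
    for j in range(y0,y0+h):
        if j%5==0: cv2.line(c,(0,int((j-y0+.5)*s)),(10 if j%10==0 else 5,int((j-y0+.5)*s)),(0,255,255),1)
        if j%20==0: cv2.putText(c,str(j),(12,int((j-y0+.5)*s)+4),0,.4,(0,255,255),1)
    return c
E
python3 - <<'E'
from h import *
t=read_camera('top');s=read_camera('side')
A=np.vstack([np.hstack([crop(t,420,283,44,50,6),crop(t,120,293,44,50,6),crop(t,263,260,44,50,6)]),
 np.hstack([crop(s,362,180,44,50,6),crop(s,260,374,44,50,6),crop(s,299,233,44,50,6)])])
cv2.imwrite('pics/c1.png',A);print(A.shape)
cv2.imwrite('pics/c2.png',np.hstack([crop(t,283,255,130,100,3),crop(s,301,233,130,100,3)]))
E
```

```text
(600, 792, 3)
```

View pics/c1.png

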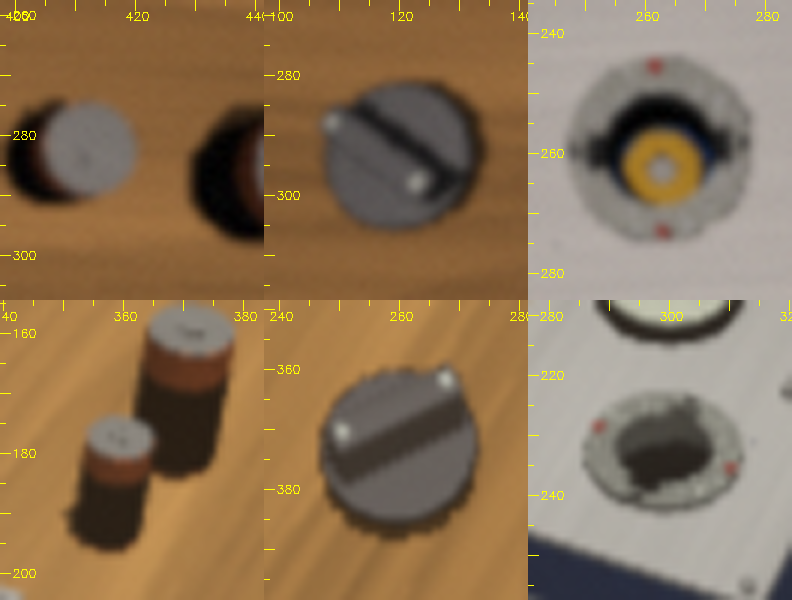

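View pics/c2.png

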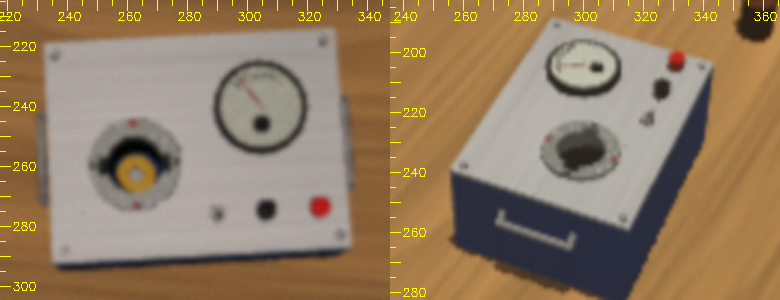

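Run:
```python
from h import *
np.set_printoptions(precision=4,suppress=True)
t=read_camera('top');s=read_camera('side')
def T(n,a,b): p,r=tri(t,a,s,b);print(n,p,np.round(r,1)); return p
w=T('well',(262.3,259),(298.8,232.8))
c=T('cell top',(412.2,282.2),(359.3,177.5))
a=T('mA',(108.8,288),(250.7,370.5)); b=T('mB',(123,298),(267.8,361.7))
a2=T('mA',(108.8,288),(267.8,361.7)); b2=T('mB',(123,298),(250.7,370.5))
T('redmark1',(261,245.4),(288,228)); T('redmark2',(262.8,272.5),(309.5,235.2))
# panel corners: top img approx in c2 scale3 ; y0=205,x0=218 / side x0=236,y0=183
def P(x,y): return (x/3+218-.5,y/3+205-.5)
def S(x,y): return ((x-390)/3+236-.5,y/3+183-.5)
q=[T('screw',P(*i),S(*j)) for i,j in [((55,56),(463,166)),((323,42),(556,25)),((341,235),(703,67)),((65,250),(624,219))]]
for i in range(4): d=q[(i+1)%4]-q[i];print(np.linalg.norm(d[:2]),np.degrees(np.arctan2(d[1],d[0])))
print('flange ctr',atz(t,(120.3,293.2),.018), (a+b)/2, np.degrees(np.arctan2(*(b-a)[1::-1])),np.linalg.norm(b-a))
print(atz(t,(262.3,259),.104),atz(s,(298.8,232.8),.104)); print(atz(t,(412.2,282.2),.06),atz(s,(359.3,177.5),.06))
```

```text
well [0.507  0.0146 0.1028] [1.9 1.9]
cell top [ 0.4815 -0.2987  0.0609] [1.7 1.7]
mA [0.4344 0.3347 0.0472] [1.9 1.9]
mB [0.4155 0.3026 0.047 ] [1.8 1.8]
mA [0.4196 0.3196 0.0797] [15.9 15.9]
mB [0.4302 0.3179 0.0157] [13.1 13.1]
redmark1 [0.5339 0.0188 0.1089] [1.7 1.7]
redmark2 [0.4797 0.012  0.1065] [1.7 1.7]
screw [0.5783 0.0735 0.1015] [1.4 1.4]
screw [ 0.5987 -0.1091  0.1018] [1.1 1.1]
screw [ 0.4667 -0.1266  0.0987] [2.5 2.5]
screw [0.4462 0.0573 0.0997] [2.6 2.6]
0.1837458735409702 -83.64616576135921
0.13307170703901094 -172.46528363670328
0.18500036767012998 96.37667221589058
0.13312550139564197 6.994254537658296
flange ctr [0.428  0.3185 0.018 ] [0.425  0.3186 0.0471] -120.53557921662306 0.03726106086199531
[0.5087 0.0153 0.104 ] [0.5046 0.0152 0.104 ]
[ 0.4833 -0.2984  0.06  ] [ 0.4802 -0.3002  0.06  ]
```

The two views agree to about 2 mm, which matches the calibration. The results so far:

| Item | Position (x, y, z) m | Orientation |
|---|---|---|
| Cell top | (0.482, -0.299, 0.061) | – |
| Well | (0.507, 0.015, 0.103) | tester yaw about 6.9° |
| Cap | (0.427, 0.3185) | bar along 59.5° |

Next I move over the cell.

>>> drive_tool:
  rows: [0.0503, -0.0283, 0, 0, 0, 0, 1, 0.0503, -0.0283, 0, 0, 0, 0, 1, 0.0503, -0.0283, 0, 0, 0, 0, 1, 0.0503, -0.0283, 0, 0, 0, 0, 1, 0.0503, -0.0283, 0, 0, 0, 0, 1]

```text
time_s: 0.92
tool_pos: [0.4497, -0.3451, 0.405]
tool_rot: [180.0, -0.0, 26.0]
force: [0.8, 0.4, 0.2]
grip_width: 0.087
grasp_force: 0.0
```

>>> drive_tool:
  rows: [0.0503, -0.0283, 0, 0, 0, 0, 1, 0, 0, 0.03, 0, 0, -0.186, 1, 0, 0, 0.03, 0, 0, -0.186, 1, 0, 0, 0.03, 0, 0, -0.186, 1, 0, 0, 0, 0, 0, -0.186, 1]

```text
time_s: 1.55
tool_pos: [0.4807, -0.2988, 0.3118]
tool_rot: [-179.7, -0.1, 69.0]
force: [-0.2, 0.0, -0.0]
grip_width: 0.087
grasp_force: 0.0
```

>>> drive_tool:
  rows: [0, 0, 0, 0, 0, -0.186, 1, 0, 0, 0, 0, 0, -0.186, 1, 0, 0, 0, 0, 0, 0, 1]

```text
time_s: 1.92
tool_pos: [0.4817, -0.2994, 0.3147]
tool_rot: [180.0, -0.0, 89.8]
force: [0.0, -0.3, 0.4]
grip_width: 0.0869
grasp_force: 0.0
```

Run:
```python
from h import *
np.set_printoptions(precision=4,suppress=True)
o=get_obs();print(o['time_s'],o['qpos'],o['tool_pos'],o['tool_rot'],o['force'])
t=read_camera('top');s=read_camera('side')
print('big top',tri(t,(450,284),s,(369.5,159.5)))
tip=o['tool_pos']-[0,0,tcp_to_tips]; print(proj(t,tip),proj(s,tip))
u,v=proj(s,tip);a,b=proj(t,tip)
cv2.imwrite('pics/c3.png',np.hstack([crop(t,a,b,66,70,6),crop(s,u,v,66,70,6)]))
```

```text
1.925 [ 49.1152  13.3255 -22.6404 101.016    5.5388  66.7481  24.65  ] [ 0.4817 -0.2994  0.3147] [179.9971  -0.0013  89.8171] [ 0.0131 -0.2956  0.4372]
big top (array([ 0.4815, -0.3715,  0.0776]), [np.float64(0.8469884615349816), np.float64(0.846988461535058)])
[422.2949 280.0754] [361.753  156.9229]
```

View pics/c3.png

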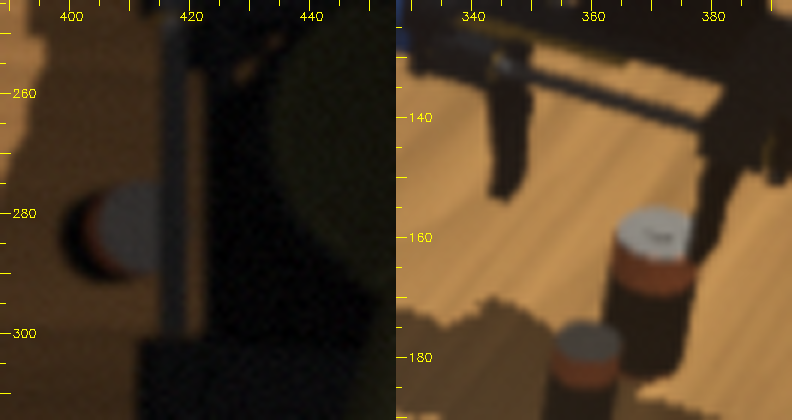

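The side view shows the fingertips at about (345,153) and (377,163), straddling the small cell's column, so the hand is in place. I descend and grip.

>>> drive_tool:
  rows: [0, 0, 0.046, 0, 0, 0, 1, 0, 0, 0.046, 0, 0, 0, 1, 0, 0, 0, 0, 0, 0, 0, 0, 0, 0, 0, 0, 0, -0.4, 0, 0, 0, 0, 0, 0, -1]
  grip_force: 15

```text
time_s: 2.65
tool_pos: [0.4828, -0.2998, 0.2251]
tool_rot: [179.8, 0.1, 89.9]
force: [0.9, -0.4, 0.8]
grip_width: 0.0649
grasp_force: 0.0
```

>>> drive_tool:
  rows: [0, 0, 0, 0, 0, 0, -1, 0, 0, 0, 0, 0, 0, -1, 0, 0, 0, 0, 0, 0, -1]

```text
time_s: 3.02
tool_pos: [0.4818, -0.2994, 0.223]
tool_rot: [180.0, 0.0, 89.9]
force: [-0.4, 0.2, -1.6]
grip_width: 0.0349
grasp_force: 0.0
```

>>> drive_tool:
  rows: [0, 0, 0, 0, 0, 0, -1, 0, 0, 0, 0, 0, 0, -1, 0, 0, -0.02, 0, 0, 0, -1, 0, 0, -0.06, 0, 0, 0, -1, 0, 0, -0.06, 0, 0, 0, -1]

```text
time_s: 3.65
tool_pos: [0.4814, -0.2991, 0.3633]
tool_rot: [-179.9, -0.1, 90.0]
force: [0.3, -0.8, -0.9]
grip_width: 0.0324
grasp_force: 15.0
```

>>> drive_tool:
  rows: [0.05, 0.005, 0, 0, 0, 0, -1, 0.055, 0.005, 0, 0, 0, 0, -1, 0.055, 0.005, 0, 0, 0, 0, -1, 0.055, 0.005, 0, 0, 0, 0, -1, 0.05, 0.005, 0, 0, 0, 0, -1]

```text
time_s: 4.28
tool_pos: [0.5067, -0.0321, 0.3624]
tool_rot: [-180.0, 0.0, 90.0]
force: [0.1, -0.1, -1.0]
grip_width: 0.0324
grasp_force: 15.0
```

>>> drive_tool:
  rows: [0.049, 0, 0, 0, 0, 0, -1, 0, 0, 0, 0, 0, -0.122, -1, 0, 0, 0, 0, 0, 0, -1, 0, 0, 0, 0, 0, 0, -1]

```text
time_s: 4.78
tool_pos: [0.507, 0.0138, 0.3624]
tool_rot: [-180.0, 0.0, 96.7]
force: [-0.4, -0.6, -2.1]
grip_width: 0.0322
grasp_force: 15.0
```

Run:
```python
from h import *
np.set_printoptions(precision=4,suppress=True)
o=get_obs();print(o['time_s'],o['qpos'],o['tool_pos'],o['tool_rot'],o['force'],o['grip_width'])
t=read_camera('top');s=read_camera('side')
tip=o['tool_pos']-[0,0,tcp_to_tips]; print(proj(t,tip),proj(s,tip))
cv2.imwrite('pics/c4.png',np.hstack([crop(t,263,250,60,70,6),crop(s,299,215,66,90,6)]))
```

```text
4.775 [ 31.6832   4.6483 -37.6482 105.2594   3.0044  71.1156  -0.1144] [0.507  0.0138 0.3624] [-179.9657    0.0047   96.7343] [-0.3761 -0.5964 -2.0569] 0.032223892817396696
[262.2461 254.969 ] [298.7231 208.5817]Traceback (most recent call last):
  File "<stdin>", line 6, in <module>
    return _nx.concatenate(arrs, 1, dtype=dtype, casting=casting)
           ~~~~~~~~~~~~~~~^^^^^^^^^^^^^^^^^^^^^^^^^^^^^^^^^^^^^^^
ValueError: all the input array dimensions except for the concatenation axis must match exactly, but along dimension 0, the array at index 0 has size 420 and the array at index 1 has size 540
```

>>> drive_tool:
  rows: [0, 0, 0.028, 0, 0, 0, -1, 0, 0, 0, 0, 0, 0, -1, 0, 0, 0, 0, 0, 0, -1]

```text
time_s: 5.25
tool_pos: [0.5073, 0.0144, 0.3354]
tool_rot: [180.0, 0.0, 96.9]
force: [1.1, -0.5, -1.3]
grip_width: 0.0324
grasp_force: 15.0
```

Run:
```python
from h import *
np.set_printoptions(precision=4,suppress=True)
o=get_obs();print(o['time_s'],o['tool_pos'],o['tool_rot'],o['force'],o['grip_width'])
t=read_camera('top');s=read_camera('side')
p=o['tool_pos']-[0,0,tcp_to_tips+.041]; print(proj(t,p),proj(s,p),proj(s,p+[0,0,.061]))
cv2.imwrite('pics/c4.png',np.hstack([crop(t,263,250,60,84,6),crop(s,299,215,70,84,6)]))
```

```text
5.25 [0.5073 0.0144 0.3354] [179.9721   0.0006  96.8811] [ 1.0947 -0.455  -1.2807] 0.0324216196231141
[262.6062 259.2139] [297.9974 229.784 ] [298.4177 210.9783]
```

View pics/c4.png

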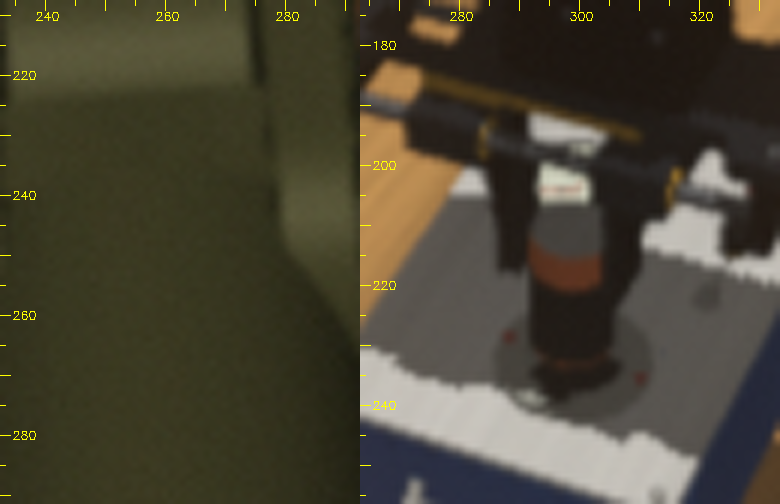

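The side view shows the cell's lower end centred at u ≈ 298.7, against 298.8 for the bezel, and lined up in depth to about 1 mm. The top view is blocked by the hand. I lower it while watching the force.

>>> drive_tool:
  rows: [0, 0, 0.006, 0, 0, 0, -1, 0, 0, 0.006, 0, 0, 0, -1, 0, 0, 0, 0, 0, 0, -1]

```text
time_s: 5.72
tool_pos: [0.5068, 0.0147, 0.322]
tool_rot: [-179.9, -0.0, 96.9]
force: [-0.0, -0.2, -1.2]
grip_width: 0.0323
grasp_force: 15.0
```

>>> drive_tool:
  rows: [0, 0, 0.006, 0, 0, 0, -1, 0, 0, 0.006, 0, 0, 0, -1, 0, 0, 0, 0, 0, 0, -1]

```text
time_s: 6.1
tool_pos: [0.5068, 0.0146, 0.31]
tool_rot: [-179.9, -0.0, 96.9]
force: [0.2, 0.1, -2.5]
grip_width: 0.0323
grasp_force: 15.0
```

>>> drive_tool:
  rows: [0, 0, 0.008, 0, 0, 0, -1, 0, 0, 0.008, 0, 0, 0, -1, 0, 0, 0, 0, 0, 0, -1]

```text
time_s: 6.48
tool_pos: [0.5066, 0.0146, 0.2938]
tool_rot: [-179.9, -0.0, 96.9]
force: [-0.2, -0.3, -1.2]
grip_width: 0.0323
grasp_force: 15.0
```

>>> drive_tool:
  rows: [0, 0, 0.003, 0, 0, 0, -1, 0, 0, 0, 0, 0, 0, -0.1, 0, 0, 0, 0, 0, 0, 0.2, 0, 0, 0, 0, 0, 0, 1, 0, 0, 0, 0, 0, 0, 1]

```text
time_s: 7.1
tool_pos: [0.5071, 0.0146, 0.2919]
tool_rot: [180.0, 0.0, 96.9]
force: [-0.4, -0.4, 0.4]
grip_width: 0.0615
grasp_force: 0.0
```

>>> drive_tool:
  rows: [0, 0, 0, 0, 0, 0, 1, 0, 0, -0.04, 0, 0, 0, 1, 0, 0, -0.05, 0, 0, 0, 1]

```text
time_s: 7.48
tool_pos: [0.5066, 0.0146, 0.3818]
tool_rot: [-179.9, -0.0, 96.9]
force: [0.9, -1.6, 0.2]
grip_width: 0.0851
grasp_force: 0.0
```

>>> drive_tool:
  rows: [0.052, -0.0074, 0, 0, 0, 0, 1, 0.052, -0.0074, 0, 0, 0, 0, 1, 0.052, -0.0074, 0, 0, 0, 0, 1, 0.052, -0.0074, 0, 0, 0, 0, 1, 0.052, -0.0074, 0, 0, 0, 0, 1]

```text
time_s: 8.1
tool_pos: [0.4383, 0.2697, 0.382]
tool_rot: [179.9, 0.0, 96.9]
force: [1.2, 0.0, 0.4]
grip_width: 0.0868
grasp_force: 0.0
```

>>> drive_tool:
  rows: [0.052, -0.0074, 0, 0, 0, 0, 1, 0, 0, 0.025, 0, 0, 0.163, 1, 0, 0, 0.025, 0, 0, 0.163, 1, 0, 0, 0.025, 0, 0, 0.163, 1, 0, 0, 0.025, 0, 0, 0.163, 1]

```text
time_s: 8.72
tool_pos: [0.4253, 0.319, 0.2809]
tool_rot: [180.0, 0.0, 59.3]
force: [0.4, 0.1, 0.7]
grip_width: 0.0871
grasp_force: 0.0
```

>>> drive_tool:
  rows: [0, 0, 0, 0, 0, 0, 1, 0, 0, 0, 0, 0, 0, 1]

```text
time_s: 8.98
tool_pos: [0.4255, 0.3194, 0.2826]
tool_rot: [180.0, -0.1, 59.7]
force: [0.1, -0.3, -0.0]
grip_width: 0.0867
grasp_force: 0.0
```

Run:
```python
from h import *
np.set_printoptions(precision=4,suppress=True)
o=get_obs();print(o['time_s'],o['qpos'],o['tool_pos'],o['tool_rot'],o['force'],o['grip_width'])
t=read_camera('top');s=read_camera('side')
cv2.imwrite('pics/c5.png',np.hstack([crop(t,263,260,44,50,9),crop(s,258,360,44,50,9)]))
```

```text
8.975 [  2.8224  14.9767 -47.6773 106.995   12.3601  63.2708 -79.7453] [0.4255 0.3194 0.2826] [179.9757  -0.0617  59.7385] [ 0.1132 -0.257  -0.003 ] 0.08667473134484778
```

View pics/c5.png

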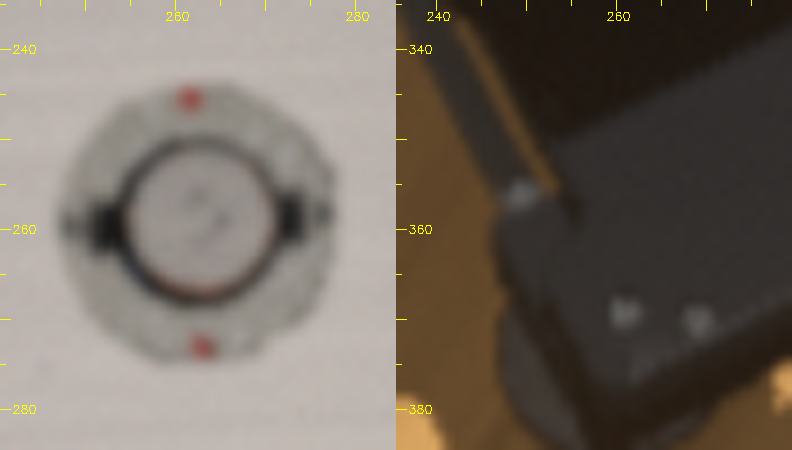

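The top view shows the cell seated concentrically in the well, centre (262.2, 259), with notches at left and right. The side view is blocked by the hand. I descend on the cap and grip its bar.

>>> drive_tool:
  rows: [0, 0, 0.04, 0, 0, 0, 0.4, 0, 0, 0.038, 0, 0, 0, 0.2, 0, 0, 0, 0, 0, 0, 0, 0, 0, 0, 0, 0, 0, -0.3, 0, 0, 0, 0, 0, 0, -0.5]
  grip_force: 20

```text
time_s: 9.7
tool_pos: [0.4261, 0.3197, 0.2057]
tool_rot: [179.9, -0.2, 59.6]
force: [0.4, 0.1, 0.6]
grip_width: 0.0451
grasp_force: 0.0
```

>>> drive_tool:
  rows: [0, 0, 0, 0, 0, 0, -0.6, 0, 0, 0, 0, 0, 0, -0.7, 0, 0, 0, 0, 0, 0, -0.8, 0, 0, 0, 0, 0, 0, -1, 0, 0, 0, 0, 0, 0, -1]
  grip_force: 20

```text
time_s: 10.32
tool_pos: [0.4254, 0.319, 0.2038]
tool_rot: [180.0, 0.0, 59.6]
force: [-0.6, -0.5, -0.0]
grip_width: 0.0116
grasp_force: 20.0
```

>>> drive_tool:
  rows: [0, 0, 0, 0, 0, 0, -1, 0, 0, 0, 0, 0, 0, -1]
  grip_force: 40

```text
time_s: 10.58
tool_pos: [0.4254, 0.319, 0.2038]
tool_rot: [180.0, 0.0, 59.6]
force: [0.3, -0.6, 1.2]
grip_width: 0.0118
grasp_force: 40.0
```

>>> drive_tool:
  rows: [0, 0, -0.02, 0, 0, 0, -1, 0, 0, -0.04, 0, 0, -0.163, -1, 0, 0, -0.04, 0, 0, -0.163, -1, 0, 0, -0.04, 0, 0, -0.163, -1, 0, 0, 0, 0, 0, -0.163, -1]

```text
time_s: 11.2
tool_pos: [0.4257, 0.3204, 0.3483]
tool_rot: [179.6, -0.1, 97.3]
force: [0.3, 0.8, -0.6]
grip_width: 0.0119
grasp_force: 40.0
```

>>> drive_tool:
  rows: [-0.04, 0.0057, 0, 0, 0, 0, -1, -0.054, 0.0077, 0, 0, 0, 0, -1, -0.056, 0.0079, 0, 0, 0, 0, -1, -0.056, 0.0079, 0, 0, 0, 0, -1, -0.056, 0.0079, 0, 0, 0, 0, -1]

```text
time_s: 11.82
tool_pos: [0.4938, 0.0621, 0.3451]
tool_rot: [179.9, 0.0, 97.0]
force: [0.9, 0.1, 0.1]
grip_width: 0.0116
grasp_force: 40.0
```

>>> drive_tool:
  rows: [-0.05, 0.0072, 0, 0, 0, 0, -1, 0, 0, 0.015, 0, 0, 0, -1, 0, 0, 0, 0, 0, 0, -1, 0, 0, 0, 0, 0, 0, -1]

```text
time_s: 12.32
tool_pos: [0.5067, 0.0164, 0.3293]
tool_rot: [180.0, -0.0, 97.1]
force: [0.1, 0.6, -0.7]
grip_width: 0.0119
grasp_force: 40.0
```

Run:
```python
from h import *
np.set_printoptions(precision=4,suppress=True)
o=get_obs();print(o['time_s'],o['qpos'],o['tool_pos'],o['tool_rot'],o['force'],o['grip_width'])
s=read_camera('side')
R=o['tool_pos']-[0,0,tcp_to_tips+.0216]; a=np.radians(6.9)
print('foot',R,proj(s,R),'flange mid',proj(s,R+[0,0,.018]))
cv2.imwrite('pics/c6.png',crop(s,299,222,70,64,9))
```

```text
12.325 [ 36.0786   7.0693 -43.2318 107.5025   5.2278  67.3925  -1.8486] [0.5067 0.0164 0.3293] [179.973   -0.0104  97.0986] [ 0.0791  0.6215 -0.6839] 0.011897179023369684
foot [0.5067 0.0164 0.1255] [297.8734 226.4144] flange mid [297.9934 220.9312]
```

View pics/c6.png

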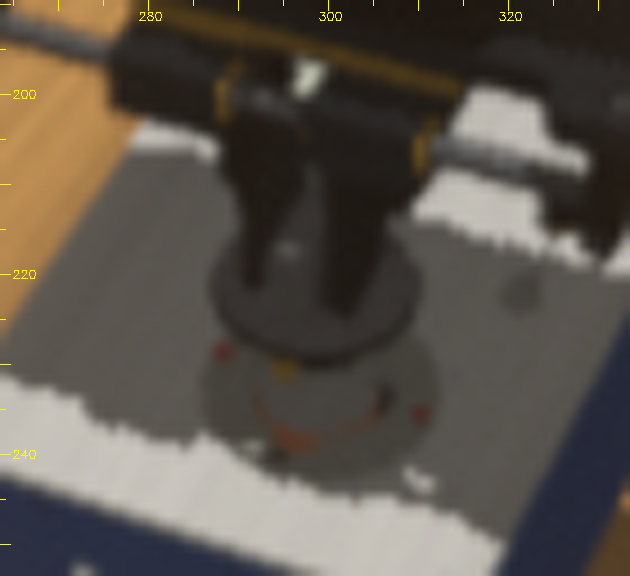

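The side view shows the flange centred at u ≈ 298.5 and the bezel at about 299, with the bar lined up with the notches. I shift 1.5 mm towards -y and lower.

>>> drive_tool:
  rows: [-0.0014, 0, 0.008, 0, 0, 0, -1, 0, 0, 0.008, 0, 0, 0, -1, 0, 0, 0, 0, 0, 0, -1, 0, 0, 0, 0, 0, 0, -1]

```text
time_s: 12.88
tool_pos: [0.5071, 0.0134, 0.3126]
tool_rot: [-180.0, -0.0, 96.9]
force: [0.1, -0.1, -0.9]
grip_width: 0.0117
grasp_force: 40.0
```

>>> drive_tool:
  rows: [0, 0, 0.003, 0, 0, 0, -1, 0, 0, 0.003, 0, 0, 0, -1, 0, 0, 0, 0, 0, 0, -1]

```text
time_s: 13.25
tool_pos: [0.507, 0.0132, 0.3064]
tool_rot: [-180.0, -0.0, 96.9]
force: [-0.4, 0.2, 0.0]
grip_width: 0.0116
grasp_force: 40.0
```

>>> drive_tool:
  rows: [0.0014, 0, 0, 0, 0, 0, -1, 0, 0, 0.002, 0, 0, 0, -1, 0, 0, 0, 0, 0, 0, -1]

```text
time_s: 13.62
tool_pos: [0.507, 0.0147, 0.3048]
tool_rot: [180.0, 0.0, 96.9]
force: [0.5, 1.0, -0.9]
grip_width: 0.0117
grasp_force: 40.0
```

>>> drive_tool:
  rows: [0, 0, 0.001, 0, 0, 0, -1, 0, 0, 0.001, 0, 0, 0, -1, 0, 0, 0, 0, 0, 0, -1]

```text
time_s: 14.0
tool_pos: [0.507, 0.0147, 0.3029]
tool_rot: [180.0, 0.0, 96.9]
force: [-0.6, 0.1, 1.3]
grip_width: 0.0115
grasp_force: 40.0
```

>>> drive_tool:
  rows: [0, 0, 0.0015, 0, 0, 0, -1, 0, 0, 0.0015, 0, 0, 0, -1, 0, 0, 0, 0, 0, 0, -1]

```text
time_s: 14.38
tool_pos: [0.507, 0.0147, 0.2998]
tool_rot: [180.0, 0.0, 96.9]
force: [-0.7, 1.2, 3.4]
grip_width: 0.0114
grasp_force: 40.0
```

>>> drive_tool:
  rows: [0, 0, 0.0015, 0, 0, 0, -1, 0, 0, 0.0015, 0, 0, 0, -1, 0, 0, 0, 0, 0, 0, -1]

```text
time_s: 14.75
tool_pos: [0.507, 0.0146, 0.2968]
tool_rot: [180.0, 0.0, 96.9]
force: [-0.8, -0.4, 4.2]
grip_width: 0.0116
grasp_force: 40.0
```

>>> drive_tool:
  rows: [0, 0, 0.0015, 0, 0, 0, -1, 0, 0, 0.0015, 0, 0, 0, -1, 0, 0, 0, 0, 0, 0, -1]

```text
time_s: 15.12
tool_pos: [0.507, 0.0147, 0.294]
tool_rot: [180.0, 0.0, 96.9]
force: [-1.6, 0.7, 5.9]
grip_width: 0.0118
grasp_force: 40.0
```

>>> drive_tool:
  rows: [0, 0, 0.001, 0, 0, 0, -1, 0, 0, 0, 0, 0, 0, -1]

```text
time_s: 15.38
tool_pos: [0.5071, 0.0148, 0.2937]
tool_rot: [180.0, 0.0, 96.9]
force: [-3.2, 0.1, 12.6]
grip_width: 0.0121
grasp_force: 40.0
```

The flange has met the bezel (12.6 N at the expected height). Now I twist clockwise, which is positive about tool z.

>>> drive_tool:
  rows: [0, 0, 0.0004, 0, 0, 0.06, -1, 0, 0, 0, 0, 0, 0.1, -1, 0, 0, 0, 0, 0, 0.1, -1, 0, 0, 0, 0, 0, 0, -1]

```text
time_s: 15.88
tool_pos: [0.5074, 0.015, 0.2937]
tool_rot: [179.9, 0.0, 82.0]
force: [-3.3, 1.1, 12.7]
grip_width: 0.0117
grasp_force: 40.0
```

>>> drive_tool:
  rows: [0, 0, 0, 0, 0, 0.13, -1, 0, 0, 0, 0, 0, 0.13, -1, 0, 0, 0, 0, 0, 0.13, -1, 0, 0, 0, 0, 0, 0.13, -1, 0, 0, 0, 0, 0, 0.13, -1]

```text
time_s: 16.5
tool_pos: [0.5081, 0.0141, 0.2938]
tool_rot: [179.8, -0.1, 44.5]
force: [0.9, -2.4, 9.5]
grip_width: 0.0119
grasp_force: 40.0
```

>>> drive_tool:
  rows: [0, 0, 0, 0, 0, 0.13, -1, 0, 0, 0, 0, 0, 0.13, -1, 0, 0, 0, 0, 0, 0.13, -1, 0, 0, 0, 0, 0, 0.13, -1, 0, 0, 0, 0, 0, 0, -1]

```text
time_s: 17.12
tool_pos: [0.5081, 0.014, 0.2938]
tool_rot: [179.9, -0.2, 14.9]
force: [0.9, -2.2, 9.6]
grip_width: 0.0114
grasp_force: 40.0
```

Run:
```python
from h import *
np.set_printoptions(precision=3,suppress=True)
o=get_obs();print(o['time_s'],o['qpos'],o['tool_pos'],o['tool_rot'],o['force'],o['wrist_torque'],o['grip_width'])
s=read_camera('side');t=read_camera('top')
cv2.imwrite('pics/c7.png',np.hstack([crop(s,299,222,70,64,6),crop(t,263,255,60,64,6)]))
```

```text
17.125 [ 28.275   8.504 -35.103 109.88    5.603  63.038 -84.146] [0.508 0.014 0.294] [179.856  -0.199  14.912] [ 0.853 -2.165  9.597] [-0.386 -0.006 -0.022] 0.01142843815752456
```

View pics/c7.png

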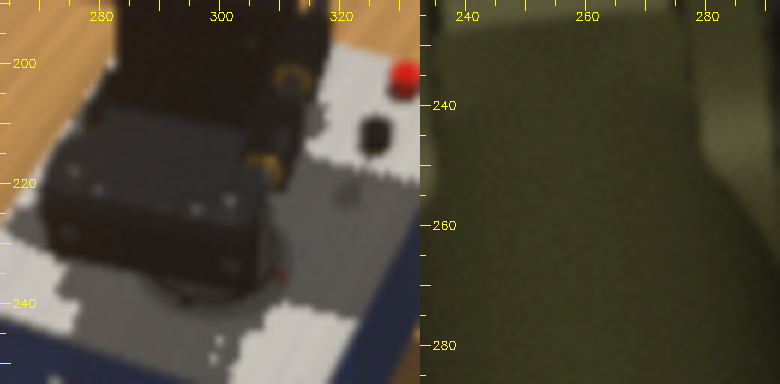

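The hand hides the cap in both views; the flange is seen seated on the bezel at about (300,240). 8° are left to the stop.

>>> drive_tool:
  rows: [0, 0, 0, 0, 0, 0.07, -1, 0, 0, 0, 0, 0, 0.07, -1, 0, 0, 0, 0, 0, 0.03, -1, 0, 0, 0, 0, 0, 0, -1]

```text
time_s: 17.73
tool_pos: [0.508, 0.0133, 0.2938]
tool_rot: [179.8, -0.2, 5.2]
force: [-0.3, -3.6, 10.0]
grip_width: 0.0117
grasp_force: 40.0
```

```bash
python3 -c "
from cell import *
o=get_obs();print(o['tool_pos'],o['tool_rot'],o['force'],o['wrist_torque'],o['grasp_force'])"
```

```text
[0.50797243 0.01331662 0.29384006] [179.81542294  -0.18515231   5.21782189] [-0.25636512 -3.63471782  9.95936884] [-0.74210151  0.18580106  0.09270105] 40.00236265361309
```

>>> drive_tool:
  rows: [0, 0, 0, 0, 0, 0.035, -1, 0, 0, 0, 0, 0, 0, -1, 0, 0, 0, 0, 0, 0, -1]

```text
time_s: 18.1
tool_pos: [0.508, 0.0132, 0.2939]
tool_rot: [179.8, -0.2, 3.3]
force: [-0.2, -4.6, 10.2]
grip_width: 0.0118
grasp_force: 40.0
```

```bash
python3 -c "
from cell import *
o=get_obs();print(o['tool_pos'],o['tool_rot'],o['force'],o['wrist_torque'],o['grasp_force'])"
```

```text
[0.50800429 0.01323126 0.29386496] [179.78814336  -0.20012287   3.28525932] [-0.236904   -4.61141805 10.21836926] [-0.87933212  0.14220342  0.45614165] 40.002667838707566
```

The stop is felt: torque about z rose to 0.46 N·m. I ease the push so the lugs rise into their pockets.

>>> drive_tool:
  rows: [0, 0, -0.0015, 0, 0, -0.03, -1, 0, 0, -0.0015, 0, 0, 0, -1, 0, 0, 0, 0, 0, 0, -1, 0, 0, 0, 0, 0, 0, -1]

```text
time_s: 18.6
tool_pos: [0.5075, 0.0132, 0.2955]
tool_rot: [179.9, -0.1, 4.9]
force: [2.5, -5.7, 2.9]
grip_width: 0.0118
grasp_force: 40.0
```

```bash
python3 -c "
from cell import *
o=get_obs();print(o['tool_pos'],o['tool_rot'],o['force'],o['wrist_torque'],o['grasp_force'])"
```

```text
[0.50753578 0.01318006 0.2955364 ] [ 1.79853289e+02 -1.05279801e-01  4.93590563e+00] [ 2.51760793 -5.6900463   2.8871565 ] [-1.14346807 -0.54278112  0.20932464] 40.00075003132224
```

>>> drive_tool:
  rows: [0, 0.0008, -0.001, 0, 0, 0, -1, 0, 0, -0.0007, 0, 0, 0, -1, 0, 0, 0, 0, 0, 0, -1, 0, 0, 0, 0, 0, 0, -1]

```text
time_s: 19.1
tool_pos: [0.5073, 0.0129, 0.2967]
tool_rot: [179.9, -0.0, 5.0]
force: [4.2, -4.3, -0.2]
grip_width: 0.0118
grasp_force: 40.0
```

```bash
python3 -c "
from cell import *
o=get_obs();print(o['tool_pos'],o['tool_rot'],o['force'],o['wrist_torque'],o['grasp_force'])"
```

```text
[0.50730032 0.01293022 0.2967001 ] [ 1.79921535e+02 -4.94506785e-02  4.95222088e+00] [ 4.16221915 -4.3160147  -0.16208044] [-1.17256172 -0.92034849  0.15947376] 39.999923491850495
```

The push has dropped to about 0 N at the locked height, so the lugs are carrying the spring. The cap is still gripped at 40 N, so I hand in.

```bash
python3 -c "
from cell import *
print(sign_off())"
```

```text
the job is handed in; nothing more can be done
None
```

The job is handed in; the verdict was not shown. The cell is in the well, and by force and height readings the cap is locked on the quarter-turn stop, still gripped at 40 N. The hand hid the cap in the last pictures, so I had no visual check.

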